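# Release the ground bracket and show it to the inspection camera

## Robot

A 6-joint arm with a two-finger parallel gripper is mounted at the origin on the work surface. World frame = base frame: x ahead of the robot, y to its left, z up, the work surface at z = 0. Lengths are in m, angles in degrees, forces in N, time in s.
With the tool pointing down it reaches from about 0.375 to 0.9 m from the base axis. Payload 3.1 kg.
Tool frame: the origin (TCP) lies at the centre of the arm's flange, where the gripper is bolted on; the fingertips stand 173 mm ahead of it and the grasp point (between the pads) lies 155 mm ahead of it; z points along the fingers, y is the line along which they close (so a half turn about z gives the same grasp; the last joint's range is limited). The gripper opens to 85 mm and grips with 20 to 120 N. Pads are 22 mm wide; open, the fingers measure 114 mm over their backs; the gripper's body (76 mm by 85 mm) begins 54 mm behind the grasp point. The pads swing forward as they close: fully open they stand 13 mm farther back than shut.
Start: joints at [-79.956, 30.224, 82.088, -0, 67.689, -10.227], TCP at [0.217, -0.586, 0.405] pointing down, gripper open.
Joint ranges: [-176.69, 176.69], [-43.24, 126.21], [12.49, 139.97], [-82, 262], [0, 151.66], [-163.58, 163.58]. Speed limits (degrees/s): [159.86, 159.86, 180, 180, 180, 180].

## Interface

Orientations are given as [roll, pitch, yaw] about the fixed x, y, z axes, in that order (R = Rz(yaw) Ry(pitch) Rx(roll)).
In Python, from station import manip, viewer, cut_out, spot_point gives the robot as it stands.
- The arm moves only by the shell command python3 -m handwheel 'ROWS' [FORCE]. ROWS is JSON, a list of rows, each a list of 3 entries, a list of its own where there are three numbers: the finger opening in m, from 0 to 0.0854, then the shift along the tool's x, y, z in m, then the turn about the tool's z in degrees. A call has exactly 10 rows; each row is the pose to reach, as a shift and turn from the pose commanded when the call began, along the tool's axes at that moment; what a row does not reach only later rows make up. A row lasts 1/12 s, in which the tool goes at most 41.7 mm and 7.16 degrees, less where a joint would pass 70% of its speed; a pose out of reach is approached as far as the arm can. A call with a gripper value outside its range is refused whole. The fingers move at their own pace and stop on an object; FORCE is the grip in N (left out, the last holds). Time passes only in rows, so rows that repeat a pose let the fingers close, or fill a call up. It gives the time, the measured TCP pose, the force, the opening and the grip force at its end, in the units of the state.
- manip.get_obs(): the state, without advancing time (a new reading comes with each control period).
- viewer.read_camera(name): name is "scene" or "top" or "wrist"; returns the picture (400x640x3 uint8, blue, green, red); there is no depth.
- viewer.camera_params(name): a dict with "fx", "fy", "cx", "cy" (pixels), "D" ([k1, k2, p1, p2, k3] as OpenCV has them; the pictures are not rectified), "cam_to_world" (4x4, takes a point from camera to world coordinates). Camera axes: x right, y down, z forward; pixel columns grow to the right and rows downward; lengths in m; the calibration is good to about 2 mm. A picture is of the moment at which its call begins: read the wrist's pose just before it. camera_params takes no time and is no camera call; for the wrist camera it gives the pose at the moment of the call.
- manip.hand_in(): hands the job in; it is judged then, once.
Trained networks look in the newest picture that a camera, given by its name, has taken for a name from the list of things; names that differ only in an ending like _2 or _b are one class to them, and where a whole thing is asked for, a point or a joint stands for the part that bears it (a point fixed in the world has none). Each returns a list of dicts, best first, with "confidence" (0 to 1); they miss things now and then, are a little off and sometimes report something else, mostly with a low value. They report only what shows in the picture. A call takes as long as a camera call. They do not tell look-alikes from the thing itself.
- cut_out(camera, query): "mask" (400x640 bool, what is visible of it) and "rect" ([centre column, centre row, width, height] in pixels, round what is visible of it).
- spot_point(camera, query): "centre" ([row, column] in pixels: a listed point, or the origin of a listed thing).
The state is a dict: "t": time; "joint_positions": joint angles; "qd": joint speeds; "joint_efforts": joint torques, N m; "tool_pos": TCP position; "ee_rot": TCP orientation; "wrist_force": force on the tool from outside, world axes, zero at the start; "moment": the same for the moment, N m; "gripper_width": finger opening in m; "finger_force": force on a finger pad.
Only numpy, scipy, OpenCV 4.12 (cv2) and the standard library are available. Lean on these libraries where they do the work, as an engineer would, in place of code of your own. Each camera call takes 0.05 s, during which the arm holds its last target. There are 200 camera calls.

## Task

Swing the vise's red-handled lever right round to its fully open end so that the jaw lets go of the steel bracket plate, and leave it open. Then lift the plate out and hold it up in front of the inspection camera: plate centre on the lens axis 130 mm from the lens glass, tab upwards, sides level, and the white-papered face turned squarely to the lens. Finish while still holding it there, still and in mid-air touching nothing but your fingers, and do not disturb the screwdriver, grinding disc and tin.

Things in the scene. Friction and masses are not known exactly. Their poses are not given: they have to be found in the camera images.
- vise: Blue eccentric-lever vise, fixed on either side of the bench. Base 260 x 110 x 30 mm high, from x = -170 to +90. Origin on the bench; x along the vise to the fixed jaw (away from the robot, yaw within 0.35 rad), z up. Jaws 100 mm wide (y), top at z = 72; fixed jaw x = 24 to 60, moving jaw x = -30 to 16, drawing back 6 mm to -x when open. Only lever and plate stand higher.
- crank (a joint): Angle of the vise's lever about its upright axis (rad). 0 = clamped, as at the start; grows counter-clockwise seen from above to the stop at 1.8 = fully open. The jaw moves back 3.3 mm per rad. The lever turns stiffly (about 2.2 N at the handle, friction only) and stays where it is left.
- crank_pivot (a point): Point on the lever's upright axis at the level of the lever arm: 95 mm from the vise's origin along the vise's -x, 80 mm above the bench. Axes as the vise's.
- crank_grip (a point): Middle of the upright round red handle, 125 mm above the bench, 90 mm level from crank_pivot. 26 mm across, from 87 to 155 mm above the bench; it spins freely on the lever, so a grip from above may keep its heading. Clamped, the arm points 100 degrees counter-clockwise from the vise's x axis; opening carries the handle round the robot's side to 203 degrees. Arm: bar 20 mm wide, 75 to 85 mm high.
- plate: Steel bracket plate, 8 mm thick (x), about 0.42 kg, upright between the jaws. Origin: centre of its lower edge, 30 mm above the bench; z up, y along its width. Lower part 90 mm wide, 48 high; above it a central tab 44 wide up to z = 94. White paper on the +x face, the other bare. At the start its axes are the vise's, 20 mm along the vise's x. Once released it is loose in a 14 mm gap and may lean.
- plate_mid (a point): Centre of the plate (middle of its thickness and width, 47 mm above its lower edge), which is also close to its centre of mass. Axes as the plate's.
- camera: White inspection camera, black lens with ring light (68 mm across), on a post beyond the viewing point. Origin: centre of the lens glass, 295 mm above the bench. It looks along its own -x, 25 degrees below level and towards the robot; y is level. The plate presented squarely has its axes parallel to the camera's. Case 48 mm wide, all of it on +x of the lens.
- view_point (a point): Where the plate's centre belongs: on the lens axis, 130 mm in front of the lens glass, 240 mm above the bench. Axes as the camera's.
- stand: The camera's fixed stand. Origin on the bench straight below the viewing point; x points away from the robot (yaw within 0.3 rad) to the post (20 mm across, 324 mm high) at x = 195 mm on a steel foot 100 x 140 x 14 mm.
- screwdriver: Yellow screwdriver, 190 mm long, lying on the bench between the vise and the camera. Leave it alone.
- disc: Dark grinding disc, 115 mm across, 7 mm thick, lying flat at one outer side of the bench. Leave it alone.
- tin: Tin with a red label, 66 mm across, 60 mm high, standing at the other outer side. Leave it alone.
Not all that is in view belongs to the job. Of the things like the plate, leave any that is pink; of the rest the smaller one is meant.

How it is judged (in metres and radians):
On the way, in this order (a step that is already met when the one before it is completed fails the run):
1. the lever is swung fully open (at least 1.6 rad) with the plate still standing in the vise (value of joint crank above 1.6 rad and z of plate in the frame of vise below 0.036 m and horizontal distance between plate and vise below 0.05 m), for 0.2 s.
2. the plate is lifted clear of the jaws, lower edge 100 mm above the bench (height (world z) of plate above 0.1 m and contact force between plate and vise below 0.1 N), for 0.2 s.
At the end, for the whole second after the job is handed in: Plate held still by the fingers alone, centre within 20 mm of the viewing point, papered face towards the lens and square to it within 0.17 rad, sides level within 0.17 rad, tab up; camera stand untouched; lever is still open (over 1.5 rad) (distance between plate_mid and view_point below 0.02 m and angle between the x axis of plate and the x axis of camera, either way round below 0.17 rad and angle between the y axis of plate and the y axis of camera, either way round below 0.17 rad and x of camera in the frame of plate above 0.08 m and angle between plate's own z axis and vertical below 0.8 rad and contact force between the fingers and plate above 1 N and contact force between plate and vise below 0.1 N and contact force between plate and stand below 0.1 N and contact force between the arm and stand below 0.5 N and linear speed of plate below 0.02 m/s and angular speed of plate below 0.15 rad/s and value of joint crank above 1.5 rad); the arm keeps its last pose, push and grip.
It fails at once if the plate is dragged out of the clamped vise (value of joint crank below 1 rad and height (world z) of plate above 0.04 m).
It fails at once if the screwdriver is disturbed (moved more than 20 mm) (distance of screwdriver from where it was at the start of the episode above 0.02 m).
It fails at once if the disc is disturbed (moved more than 20 mm) (distance of disc from where it was at the start of the episode above 0.02 m).
It fails at once if the tin is disturbed (moved more than 20 mm) (distance of tin from where it was at the start of the episode above 0.02 m).
It also fails if it takes over 54 s, if anything falls off the work surface, if the arm or the gripper's body presses on something with over 40 N, if the wrist force passes 120 N, or if a joint passes its speed limit or range.

## Working session

There is one attempt and no reset: what is moved stays moved. The work goes in short steps, Python scripts to look and compute and a shell command to move; the robot and the scene stay as the last step left them, time stands still between calls to the robot, and variables do not carry over. Pictures are saved under pics/ and viewed, at most 10 in all, crops included, and the job is handed in when it is done.

```bash
mkdir -p pics; ls; python3 - <<'E'
from station import manip, viewer, cut_out, spot_point
import cv2
o=manip.get_obs(); print({k:o[k] for k in('t','tool_pos','ee_rot','gripper_width')})
for c in('scene','top'):
    cv2.imwrite(f'pics/{c}0.png',viewer.read_camera(c))
    for q in('vise','crank_pivot','crank_grip','plate','plate_mid','camera','view_point','stand','screwdriver','disc','tin'):
        print(c,q,[([round(x) for x in d['centre']],round(d['confidence'],2)) for d in spot_point(c,q)])
    p=viewer.camera_params(c);print(p['fx'],p['cam_to_world'].round(3).tolist() if hasattr(p['cam_to_world'],'round') else p['cam_to_world'])
E
```

```text
pics
{'t': 0.0, 'tool_pos': array([ 0.21648154, -0.58593352,  0.40371529]), 'ee_rot': array([-1.79877049e+02, -2.05395217e-02,  2.02693993e+01]), 'gripper_width': 0.0855553025613322}
scene vise []
scene crank_pivot [([234, 386], 0.81)]
scene crank_grip [([239, 413], 0.66)]
scene plate [([332, 373], 0.89), ([271, 362], 0.5)]
scene plate_mid [([323, 379], 0.79), ([309, 322], 0.77), ([307, 458], 0.19)]
scene camera [([155, 249], 0.76)]
scene view_point [([153, 248], 0.58)]
scene stand []
scene screwdriver [([207, 349], 0.63)]
scene disc [([309, 457], 0.67)]
scene tin []
471.01550200014566 [[-0.783, 0.519, -0.344, 1.118], [0.622, 0.663, -0.416, 0.575], [0.012, -0.54, -0.842, 1.348], [0.0, 0.0, 0.0, 1.0]]
top vise [([217, 261], 0.57)]
top crank_pivot [([243, 263], 0.97)]
top crank_grip [([255, 239], 0.42)]
top plate [([212, 259], 0.63), ([158, 251], 0.6), ([186, 214], 0.48)]
top plate_mid [([183, 209], 0.71), ([212, 257], 0.5), ([212, 259], 0.32)]
top camera [([169, 388], 0.69)]
top view_point []
top stand []
top screwdriver [([240, 319], 0.68), ([244, 266], 0.58)]
top disc [([250, 183], 0.92)]
top tin [([242, 451], 0.66)]
496.48233225625177 [[-0.002, -0.995, 0.1, 0.504], [-1.0, 0.002, -0.009, 0.001], [0.008, -0.1, -0.995, 1.703], [0.0, 0.0, 0.0, 1.0]]
```

```bash
python3 -c "
import cv2
a=cv2.imread('pics/top0.png');cv2.imwrite('pics/top0c.png',cv2.resize(a[110:310,150:480],None,fx=2.4,fy=2.4,interpolation=3))
a=cv2.imread('pics/scene0.png');cv2.imwrite('pics/scene0c.png',cv2.resize(a[110:360,200:500],None,fx=2.4,fy=2.4,interpolation=3))"
```

```text
(no output)
```

View pics/top0c.png

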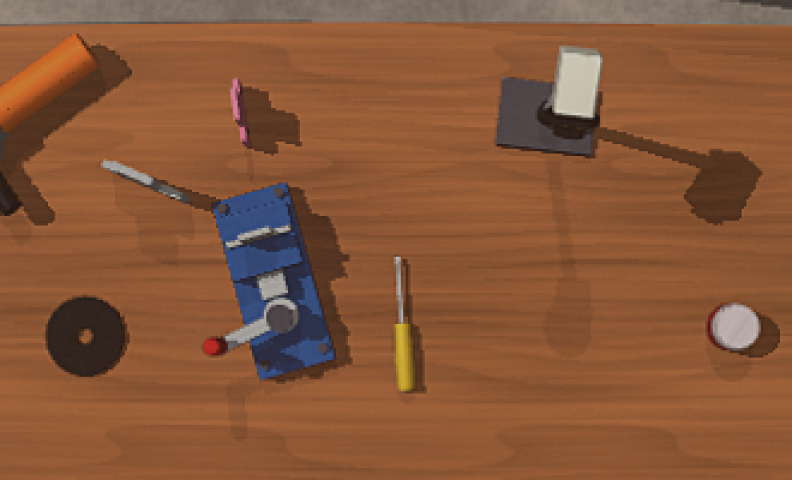

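View pics/scene0c.png

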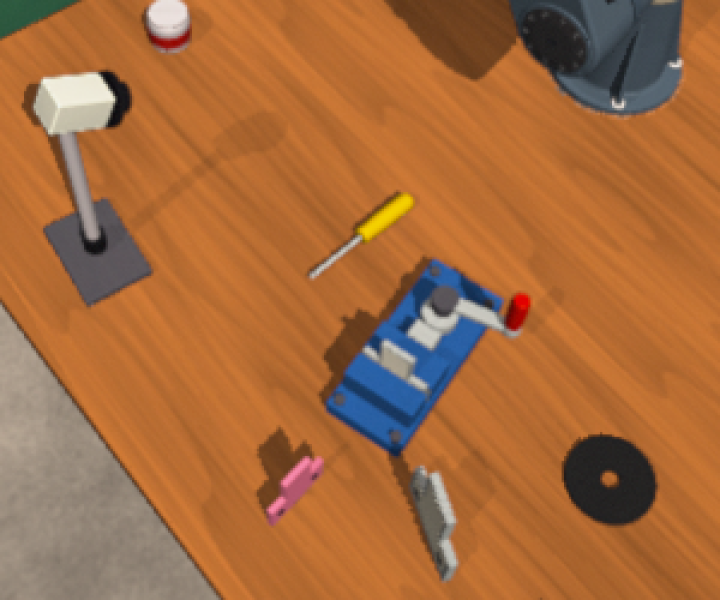

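The top picture shows the vise with its base corners at crop (216,203), (289,184), (333,358) and (261,380). The red handle is at (214,346) and the plate at (258,237). The camera is at right, with its foot corners near (503,78) and (595,157). The pink plate and the larger loose grey plate lie elsewhere and are to be left.

```bash
cat > h.py <<'E'
import numpy as np, cv2
from station import manip, viewer, cut_out, spot_point
from scipy.spatial.transform import Rotation as Rn
def ray(c,uv,P=None):
    P=P or viewer.camera_params(c); T=np.array(P['cam_to_world']); K=np.array([[P['fx'],0,P['cx']],[0,P['fy'],P['cy']],[0,0,1]])
    n=cv2.undistortPoints(np.array([[uv]],float),K,np.array(P['D'],float)).ravel()
    return T[:3,3], T[:3,:3]@np.array([n[0],n[1],1])
def atz(c,uv,z,P=None):
    o,d=ray(c,uv,P); return o+d*(z-o[2])/d[2]
def proj(c,X,P=None):
    P=P or viewer.camera_params(c); T=np.linalg.inv(np.array(P['cam_to_world'])); K=np.array([[P['fx'],0,P['cx']],[0,P['fy'],P['cy']],[0,0,1]])
    return cv2.projectPoints(np.atleast_2d(np.array(X,float)),cv2.Rodrigues(T[:3,:3])[0],T[:3,3],K,np.array(P['D'],float))[0].reshape(-1,2)
def tri(*cu):
    A=np.zeros((3,3));b=np.zeros(3)
    for c,uv in cu:
        o,d=ray(c,uv); d/=np.linalg.norm(d); M=np.eye(3)-np.outer(d,d); A+=M;b+=M@o
    return np.linalg.solve(A,b)
def tool():
    o=manip.get_obs(); return np.array(o['tool_pos']),Rn.from_euler('xyz',o['ee_rot'],degrees=True).as_matrix()
E
python3 - <<'E'
from h import *
from scipy.optimize import least_squares as ls
def c(u,v,ox=150,oy=110): return [ox+u/2.4,oy+v/2.4]
def fit(t,s,mt,ms,x0):
    def f(p):
        R=Rn.from_euler('z',p[2]).as_matrix(); w=lambda m:(R@np.array(m).T).T+[p[0],p[1],0]
        r=(proj('top',w(mt))-t).ravel()
        return np.r_[r,(proj('scene',w(ms))-s).ravel()] if len(s) else r
    q=ls(f,x0,loss='soft_l1'); print(q.x,q.fun.round(1)); return q.x
print(tri(('top',[388,169]),('scene',[249,155])),'cam')
t=[c(216,203),c(289,184),c(333,358),c(261,380)]
s=[c(328,408,200,110),c(395,452,200,110)]
p=fit(t,s,[[.09,.055,.03],[.09,-.055,.03],[-.17,-.055,.03],[-.17,.055,.03]],[[.09,-.055,.03],[.09,.055,.0]],[.55,.1,.2])
R=Rn.from_euler('z',p[2]).as_matrix()
for n,m in dict(pivot=[-.095,0,.08],grip=[-.095+.09*np.cos(np.radians(100)),.09*np.sin(np.radians(100)),.125],mid=[.02,0,.077],tabtop=[.02,0,.124]).items():
    X=R@m+[p[0],p[1],0]; print(n,X,proj('top',X),proj('scene',X))
t=[c(503,78),c(600,97),c(595,157),c(497,146)]
s=[c(90,304,200,110),c(151,269,200,110),c(107,200,200,110),c(44,233,200,110)]
f=lambda z:[[.245,.07,z],[.245,-.07,z],[.145,-.07,z],[.145,.07,z]]
g=f(.014)
q=fit([t[0],t[2],t[3]],s,[g[0],g[2],g[3]],[g[0],g[3],g[2],g[1]],[.5,-.3,0])
R=Rn.from_euler('z',q[2]).as_matrix();X=R@[.13*np.cos(np.radians(25)),0,.295]+[q[0],q[1],0]
print(X,proj('top',X),proj('scene',X))
E
```

```text
[ 0.74472135 -0.20761278  0.26053724] cam
[0.62082531 0.19435537 0.27722745] [-1.7  0.4 -1.1 -0.5  1.3  0.9 -0.2  0.7 -2.4 -3.7 -0.5  2. ]
pivot [0.5294526  0.16835482 0.08      ] [[266.71962471 242.8017027 ]] [[384.1064631  234.00372492]]
grip [0.4901631  0.24932602 0.125     ] [[239.79347421 254.93131348]] [[414.47871428 238.5322317 ]]
mid [0.64006167 0.19982917 0.077     ] [[257.51659831 209.12843232]] [[363.62847717 262.2818718 ]]
tabtop [0.64006167 0.19982917 0.124     ] [[255.74008304 207.9067084 ]] [[365.07367371 255.33696087]]
[ 0.62549926 -0.1835193  -0.10232854] [-1.5  0.1 -2.2 -0.4 -1.6  0.1 -1.1 -0.5  0.9 -0.4 -0.7 -1.9 -1.1 -2.4]
[ 0.74270296 -0.19555462  0.295     ] [[386.05957171 167.119143  ]] [[251.36541333 149.96989024]]
```

```bash
cat >> h.py <<'E'
def rel(targets,yaw0=None):
    p,R=tool(); print('at',p.round(4),manip.get_obs()['ee_rot'].round(2))
    for X in targets: print((R.T@(np.array(X)-p)).round(4))
E
python3 -c "
from h import *
rel([[.43,-.17,.405],[.49,.249,.38]])"
```

```text
at [ 0.2166 -0.5863  0.4047] [180.    -0.    20.27]
[ 3.444e-01 -3.165e-01 -3.000e-04]
[ 0.5459 -0.6888  0.0247]
```

```bash
r='0.085'; python3 -m handwheel '[[0.085,[0.344,-0.317,0],4],[0.085,[0.344,-0.317,0],4],[0.085,[0.344,-0.317,0],4],[0.085,[0.344,-0.317,0],4],[0.085,[0.344,-0.317,0],4],[0.085,[0.344,-0.317,0],4],[0.085,[0.344,-0.317,0],4],[0.085,[0.344,-0.317,0],4],[0.085,[0.344,-0.317,0],4],[0.085,[0.344,-0.317,0],4]]' 30
python3 -c "
from h import *
rel([[.43,-.17,.405],[.49,.249,.38]])"
```

```text
t: 2.03
tool_pos: [0.4067, -0.2134, 0.405]
ee_rot: [180.0, -0.0, 16.2]
wrist_force: [1.4, 0.4, 0.4]
gripper_width: 0.0852
finger_force: 0.0
at [ 0.4067 -0.2134  0.405 ] [ 1.7996e+02 -3.0000e-02  1.6240e+01]
[ 0.0345 -0.0351  0.    ]
[ 0.2093 -0.4206  0.0249]
```

```bash
python3 -m handwheel '[[0.085,[0.209,-0.421,0.025],0.3],[0.085,[0.209,-0.421,0.025],0.3],[0.085,[0.209,-0.421,0.025],0.3],[0.085,[0.209,-0.421,0.025],0.3],[0.085,[0.209,-0.421,0.025],0.3],[0.085,[0.209,-0.421,0.025],0.3],[0.085,[0.209,-0.421,0.025],0.3],[0.085,[0.209,-0.421,0.025],0.3],[0.085,[0.209,-0.421,0.025],0.3],[0.085,[0.209,-0.421,0.025],0.3]]'
python3 - <<'E'
from h import *
rel([[.49,.249,.28]])
P=viewer.camera_params('wrist');im=viewer.read_camera('wrist');cv2.imwrite('pics/w1.png',im)
for q,z in(('crank_pivot',.08),('crank_grip',.125),('plate_mid',.077)):
    print(q,[(d['centre'],round(d['confidence'],2),atz('wrist',d['centre'][::-1],z,P)) for d in spot_point('wrist',q)])
h=cv2.cvtColor(im,cv2.COLOR_BGR2HSV);m=((h[...,0]<8)|(h[...,0]>172))&(h[...,1]>180)&(h[...,2]>60)
ys,xs=np.nonzero(m);print(len(xs),xs.min(),xs.max(),ys.min(),ys.max())
print(proj('wrist',[[.490,.249,.155],[.490,.249,.087],[.5295,.1684,.08]],P))
E
```

```text
t: 2.87
tool_pos: [0.4793, 0.1966, 0.3827]
ee_rot: [180.0, -0.0, 16.0]
wrist_force: [1.4, -0.4, 0.1]
gripper_width: 0.0846
finger_force: 0.0
at [0.4793 0.1966 0.3827] [ 1.7999e+02 -4.0000e-02  1.5990e+01]
[ 0.0246 -0.0474  0.1027]
crank_pivot [([136.9, 368.1], 0.7, array([0.53408092, 0.17326513, 0.08      ]))]
crank_grip [([177.6, 245.6], 0.7, array([0.48896226, 0.25213648, 0.125     ]))]
plate_mid []
1436 210 256 150 198
[[240.63290369 189.59951208]
 [259.85145687 165.65624064]
 [372.11545622 144.22979289]]
```

View pics/w1.png

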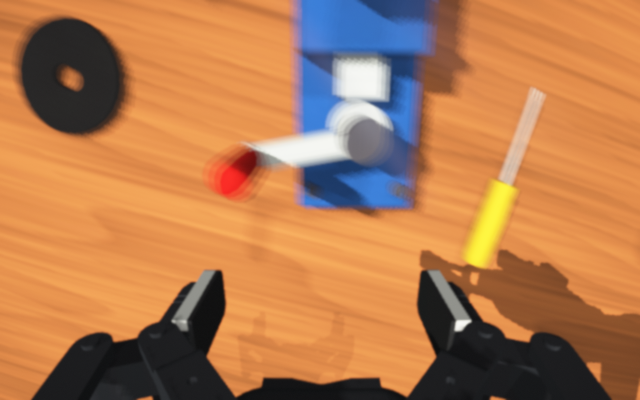

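Blurred by motion: the red handle top is near (232,178), the pivot cap near (365,135), the disc is upper left and the screwdriver at right. I'll move over the handle and look again when still.

```bash
python3 -m handwheel '[[0.085,[0.012,-0.024,0.02],0],[0.085,[0.025,-0.047,0.02],0],[0.085,[0.025,-0.047,0.02],0],[0.085,[0.025,-0.047,0.02],0],[0.085,[0.025,-0.047,0.02],0],[0.085,[0.025,-0.047,0.02],0],[0.085,[0.025,-0.047,0.02],0],[0.085,[0.025,-0.047,0.02],0],[0.085,[0.025,-0.047,0.02],0],[0.085,[0.025,-0.047,0.02],0]]'
cat > look.py <<'E'
from h import *
P=viewer.camera_params('wrist');im=viewer.read_camera('wrist');cv2.imwrite('pics/w2.png',im)
for q,z in(('crank_pivot',.08),('crank_grip',.125),('plate_mid',.077)):
    print(q,[(d['centre'],round(d['confidence'],2),atz('wrist',d['centre'][::-1],z,P)) for d in spot_point('wrist',q)])
h=cv2.cvtColor(im,cv2.COLOR_BGR2HSV);m=((h[...,0]<8)|(h[...,0]>172))&(h[...,1]>180)&(h[...,2]>60)
ys,xs=np.nonzero(m);print(len(xs),xs.min(),xs.max(),ys.min(),ys.max(),'top', atz('wrist',[xs.min()+.5*(xs.max()-xs.min()),ys.max()],.155,P))
print(proj('wrist',[[.490,.249,.155],[.490,.249,.087],[.5295,.1684,.08]],P))
E
python3 look.py; python3 -c "
from h import *
rel([[.49,.249,.28]])"
```

```text
t: 3.9
tool_pos: [0.4905, 0.2461, 0.3628]
ee_rot: [180.0, -0.0, 15.9]
wrist_force: [0.0, 0.5, -0.0]
gripper_width: 0.085
finger_force: 0.0
crank_pivot [([177.0, 429.0], 0.78, array([0.53113834, 0.17203012, 0.08      ]))]
crank_grip [([222.3, 312.2], 0.69, array([0.48880896, 0.25093787, 0.125     ]))]
plate_mid [([15.7, 445.0], 0.68, array([0.63963841, 0.20063974, 0.077     ]))]
2098 290 331 190 252 top [0.48264959 0.2494901  0.155     ]
[[314.81077551 240.87738911]
 [316.3345581  202.92391424]
 [432.61279915 180.30727216]]
at [0.4904 0.2464 0.3626] [180.     0.    15.98]
[ 0.0003 -0.0026  0.0826]
```

View pics/w2.png

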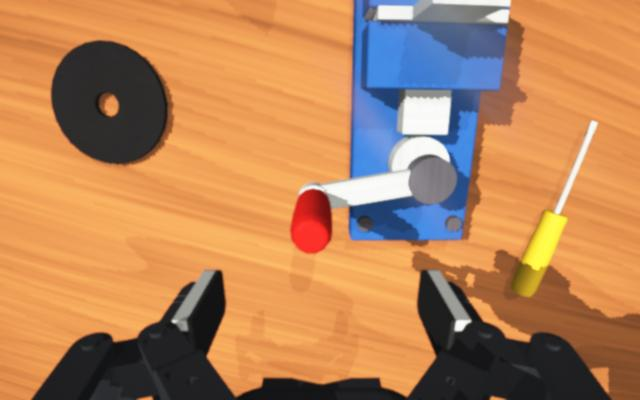

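Still picture: the handle top is at (311,234) and its base at (316,192). The pivot is at about (425,175). This agrees with the estimate to a few mm. I'll descend and grip.

```bash
python3 -m handwheel '[[0.085,[0.0025,-0.005,0.02],0],[0.085,[0.0025,-0.005,0.05],0],[0.085,[0.0025,-0.005,0.08],0],[0.085,[0.0025,-0.005,0.08],0],[0.05,[0.0025,-0.005,0.08],0],[0.02,[0.0025,-0.005,0.08],0],[0.02,[0.0025,-0.005,0.08],0],[0.02,[0.0025,-0.005,0.08],0],[0.02,[0.0025,-0.005,0.08],0],[0.02,[0.0025,-0.005,0.08],0]]' 30
python3 - <<'E'
from h import *
p,R=tool();print(p)
piv=np.array([.531,.171]); v=p[:2]-piv; print('ang',np.degrees(np.arctan2(v[1],v[0])),np.hypot(*v))
a0=np.arctan2(v[1],v[0]); r=.09
for th in np.radians(np.arange(0,104,5.05)):
    g=piv+r*np.array([np.cos(a0+th),np.sin(a0+th)])-(piv+r*v/np.hypot(*v))
    print(round(np.degrees(th),1),(R.T@[g[0],g[1],0])[:2].round(3))
E
```

```text
t: 4.93
tool_pos: [0.4918, 0.2524, 0.2843]
ee_rot: [-179.9, -0.2, 15.9]
wrist_force: [-1.8, 1.4, 6.1]
gripper_width: 0.025
finger_force: 29.3
[0.49176532 0.25235838 0.28429409]
ang 115.74546055545292 0.09032467513411072
0.0 [0. 0.]
5.0 [-0.008  0.002]
10.1 [-0.015  0.004]
15.2 [-0.023  0.007]
20.2 [-0.03   0.011]
25.2 [-0.036  0.015]
30.3 [-0.043  0.02 ]
35.4 [-0.048  0.025]
40.4 [-0.054  0.031]
45.4 [-0.059  0.037]
50.5 [-0.063  0.044]
55.6 [-0.066  0.051]
60.6 [-0.069  0.059]
65.6 [-0.072  0.066]
70.7 [-0.073  0.074]
75.8 [-0.074  0.082]
80.8 [-0.075  0.09 ]
85.8 [-0.074  0.098]
90.9 [-0.073  0.105]
96.0 [-0.071  0.113]
101.0 [-0.069  0.121]
```

```bash
python3 -m handwheel '[[0.02,[-0.008,0.002,0],0],[0.02,[-0.015,0.004,0],0],[0.02,[-0.023,0.007,0],0],[0.02,[-0.030,0.011,0],0],[0.02,[-0.036,0.015,0],0],[0.02,[-0.043,0.020,0],0],[0.02,[-0.048,0.025,0],0],[0.02,[-0.054,0.031,0],0],[0.02,[-0.059,0.037,0],0],[0.02,[-0.063,0.044,0],0]]'
python3 - <<'E'
from h import *
p,R=tool();piv=np.array([.531,.171]); v=p[:2]-piv; print('ang',np.degrees(np.arctan2(v[1],v[0])),np.hypot(*v))
E
```

```text
t: 5.77
tool_pos: [0.4435, 0.1925, 0.2843]
ee_rot: [-180.0, -0.3, 16.0]
wrist_force: [0.1, 1.8, 7.6]
gripper_width: 0.0248
finger_force: 30.2
ang 166.18358793401003 0.09013183602405128
```

```bash
python3 -m handwheel '[[0.02,[-0.003,0.007,0],0],[0.02,[-0.006,0.015,0],0],[0.02,[-0.009,0.022,0],0],[0.02,[-0.010,0.030,0],0],[0.02,[-0.011,0.038,0],0],[0.02,[-0.012,0.046,0],0],[0.02,[-0.011,0.054,0],0],[0.02,[-0.010,0.061,0],0],[0.02,[-0.008,0.069,0],0],[0.02,[-0.006,0.077,0],0]]'
python3 - <<'E'
from h import *
p,R=tool();piv=np.array([.531,.171]); v=p[:2]-piv; print('ang',np.degrees(np.arctan2(v[1],v[0])),np.hypot(*v))
E
```

```text
t: 6.6
tool_pos: [0.4594, 0.1167, 0.2843]
ee_rot: [180.0, -0.3, 15.9]
wrist_force: [2.7, 4.8, 6.0]
gripper_width: 0.0247
finger_force: 30.0
ang -142.80289881955426 0.08984650038605219
```

```bash
python3 -m handwheel '[[0.02,[0,0,0],0],[0.085,[0,0,0],0],[0.085,[0,0,0],0],[0.085,[0,0,0],0],[0.085,[0,0,0],0],[0.085,[0,0,-0.01],0],[0.085,[0,0,-0.04],0],[0.085,[0,0,-0.07],0],[0.085,[0,0,-0.1],0],[0.085,[0,0,-0.1],0]]'
python3 -c "
from h import *
rel([[.56,.182,.40]])"
```

```text
t: 7.43
tool_pos: [0.4598, 0.1169, 0.3873]
ee_rot: [179.8, -0.6, 16.0]
wrist_force: [1.0, -0.3, -0.7]
gripper_width: 0.0852
finger_force: 0.0
at [0.4598 0.1169 0.3873] [179.84  -0.58  16.01]
[ 0.1144 -0.0349 -0.0117]
```

```bash
python3 -m handwheel '[[0.085,[0.03,-0.009,0],0],[0.085,[0.06,-0.018,0],0],[0.085,[0.09,-0.027,0],0],[0.085,[0.114,-0.035,0],0],[0.085,[0.114,-0.035,0],0],[0.085,[0.114,-0.035,0],0],[0.085,[0.114,-0.035,0],0],[0.085,[0.114,-0.035,0],0],[0.085,[0.114,-0.035,0],0],[0.085,[0.114,-0.035,0],0]]'
python3 look.py; python3 - <<'E'
from h import *
rel([[.642,.2025,.29]])
R=Rn.from_euler('z',.277).as_matrix();v=np.array([.6225,.197,0])
P=viewer.camera_params('wrist')
for m in([.02,.022,.124],[.02,-.022,.124],[.02,.045,.078],[.02,-.045,.078],[.024,.05,.072],[.024,-.05,.072]): print(m,proj('wrist',R@m+v,P).round(1))
E
```

```text
t: 8.27
tool_pos: [0.5577, 0.1812, 0.3826]
ee_rot: [-180.0, 0.0, 15.9]
wrist_force: [0.1, 0.3, 0.9]
gripper_width: 0.0849
finger_force: 0.0
crank_pivot [([224.1, 323.0], 0.93, array([0.53167244, 0.17139084, 0.08      ]))]
crank_grip [([340.2, 367.8], 0.74, array([0.46113493, 0.11337628, 0.125     ])), ([222.9, 321.8], 0.63, array([0.5495948 , 0.17770681, 0.125     ])), ([84.4, 324.4], 0.41, array([0.63957213, 0.20182853, 0.125     ]))]
plate_mid []
1946 349 384 306 378 top [0.45064589 0.11475057 0.155     ]
[[195.000724   291.5762743 ]
 [222.15895565 247.40351907]
 [325.66531731 227.2728435 ]]
at [0.5582 0.1814 0.3828] [ 1.800e+02 -1.000e-02  1.595e+01]
[0.0863 0.0027 0.0928]
[0.02, 0.022, 0.124] [[289.5  82. ]]
[0.02, -0.022, 0.124] [[359.4  82.2]]
[0.02, 0.045, 0.078] [[264.6  83.5]]
[0.02, -0.045, 0.078] [[383.2  83.8]]
[0.024, 0.05, 0.072] [[259.1  78.3]]
[0.024, -0.05, 0.072] [[388.5  78.7]]
```

View pics/w2.png

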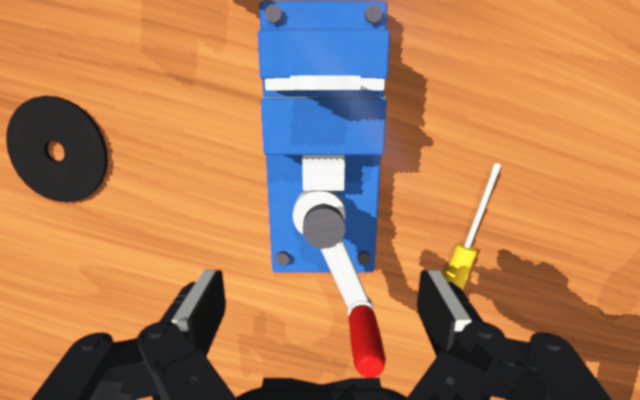

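Lever lies open (handle about (367,345)). The plate tab shows at cols 290–360, row 83, matching my prediction within 2 px. Next I'll grasp the tab across its width.

```bash
python3 -m handwheel '[[0.085,[0.04,0.002,0],0],[0.085,[0.075,0.003,0.02],0],[0.085,[0.0863,0.003,0.05],0],[0.085,[0.0863,0.003,0.08],0],[0.085,[0.0863,0.003,0.105],0],[0.085,[0.0863,0.003,0.12],0],[0.085,[0.0863,0.003,0.122],0],[0.085,[0.0863,0.003,0.122],0],[0.06,[0.0863,0.003,0.122],0],[0.035,[0.0863,0.003,0.122],0]]' 40
python3 -m handwheel '[[0.035,[0,0,0],0],[0.035,[0,0,0],0],[0.035,[0,0,0],0],[0.035,[0,0,0],0],[0.035,[0,0,0],0],[0.035,[0,0,0],0],[0.035,[0,0,-0.003],0],[0.035,[0,0,-0.007],0],[0.035,[0,0,-0.011],0],[0.035,[0,0,-0.015],0]]' 40
```

```text
t: 9.3
tool_pos: [0.643, 0.2026, 0.2625]
ee_rot: [180.0, -0.2, 16.0]
wrist_force: [0.4, -0.1, 0.7]
gripper_width: 0.0631
finger_force: 0.0
t: 10.13
tool_pos: [0.6418, 0.2024, 0.2751]
ee_rot: [-180.0, 0.1, 16.0]
wrist_force: [0.4, -0.8, -4.6]
gripper_width: 0.0434
finger_force: 41.3
```

```bash
python3 -m handwheel '[[0.035,[0,0,-0.005],0],[0.035,[0,0,-0.010],0],[0.035,[0,0,-0.013],0],[0.035,[-0.003,0,-0.013],0],[0.035,[-0.006,0,-0.013],0],[0.035,[-0.009,0,-0.013],0],[0.035,[-0.012,0,-0.013],0],[0.035,[-0.015,0,-0.013],0],[0.035,[-0.018,0,-0.013],0],[0.035,[-0.020,0,-0.013],0]]' 40
python3 - <<'E'
from h import *
for c in('scene','top','wrist'): cv2.imwrite(f'pics/{c}3.png',viewer.read_camera(c))
a=cv2.imread('pics/scene3.png')[190:330,300:440];b=cv2.imread('pics/wrist3.png')[150:400,160:480]
cv2.imwrite('pics/s3.png',np.hstack([cv2.resize(a,(400,400),interpolation=3),cv2.resize(b,(400,400))]))
E
```

```text
t: 10.97
tool_pos: [0.625, 0.1975, 0.2895]
ee_rot: [180.0, -0.6, 15.9]
wrist_force: [7.6, 3.0, -7.2]
gripper_width: 0.0433
finger_force: 41.6
```

View pics/s3.png

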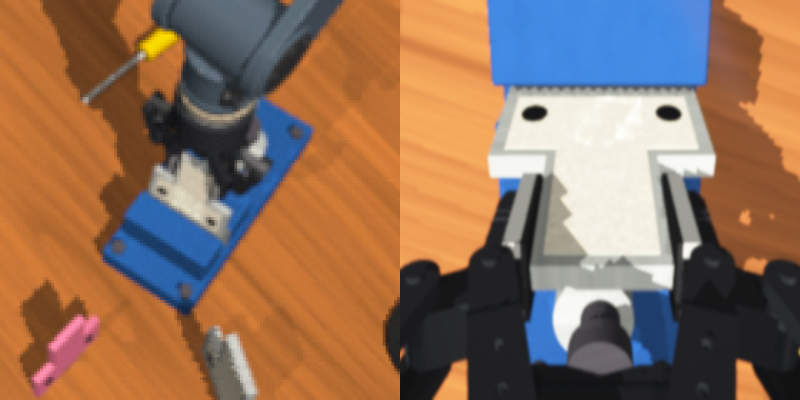

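The plate pivots in the pads as planned: paper face up, top leaning to the robot, bottom edge in the gap. I'll continue the push.

```bash
python3 -m handwheel '[[0.035,[-0.003,0,0],0],[0.035,[-0.006,0,0],0],[0.035,[-0.009,0,0],0],[0.035,[-0.012,0,0],0],[0.035,[-0.015,0,0],0],[0.035,[-0.015,0,0],0],[0.035,[-0.015,0,-0.004],0],[0.035,[-0.015,0,-0.015],0],[0.035,[-0.015,0,-0.03],0],[0.035,[-0.015,0,-0.045],0]]' 40
python3 -m handwheel '[[0.035,[0,0,-0.03],0],[0.035,[0,0,-0.06],0],[0.035,[0,0,-0.07],0],[0.035,[0,0,-0.07],0],[0.035,[0,0,-0.07],0],[0.035,[0,0,-0.07],0],[0.035,[0,0,-0.07],0],[0.035,[0,0,-0.07],0],[0.035,[0,0,-0.07],0],[0.035,[0,0,-0.07],0]]' 60
python3 - <<'E'
from h import *
cv2.imwrite('pics/w4.png',viewer.read_camera('wrist'))
print([(d['centre'],d['confidence']) for d in spot_point('wrist','plate_mid')])
E
```

```text
t: 11.95
tool_pos: [0.6076, 0.1927, 0.3333]
ee_rot: [-180.0, 0.2, 16.0]
wrist_force: [0.1, 0.6, -4.8]
gripper_width: 0.0433
finger_force: 41.7
t: 12.78
tool_pos: [0.6085, 0.1928, 0.4026]
ee_rot: [-180.0, 0.1, 16.0]
wrist_force: [0.1, 0.2, -3.5]
gripper_width: 0.0426
finger_force: 63.6
[([238.2, 322.6], 0.93)]
```

View pics/w4.png

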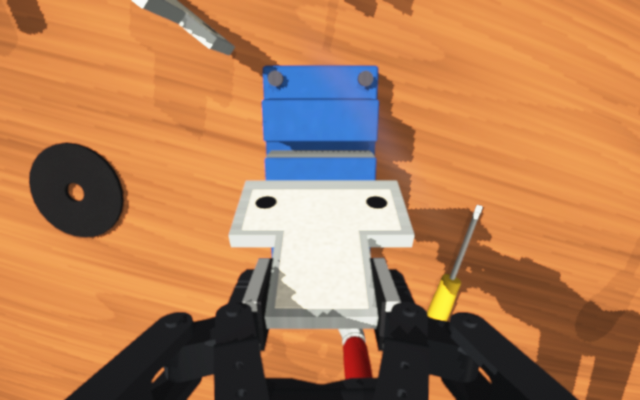

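The plate is clear and held, paper up. Its outline corners are bottom (245,181)/(402,181), shoulders (230,247)/(414,246) and tab end (265,328)/(381,327). I'll fit the pose.

```bash
cat > fit.py <<'E'
from h import *
from scipy.optimize import least_squares as ls
def pose(uv,P):
    M=np.array([[.004,.045,0],[.004,-.045,0],[-.004,.045,.048],[-.004,-.045,.048],[-.004,.022,.094],[-.004,-.022,.094]])-[0,0,.047]
    p,R=tool()
    f=lambda q:(proj('wrist',(Rn.from_euler('xyz',q[3:]).as_matrix()@M.T).T+q[:3],P)-uv).ravel()
    s=ls(f,[*(p+[0,0,-.18]),0,-.4,np.radians(manip.get_obs()['ee_rot'][2])])
    print(s.x[:3].round(4),np.degrees(s.x[3:]).round(1),'res',s.fun.round(1),'mid-tcp in tool',(R.T@(s.x[:3]-p)).round(4))
    return s.x
E
python3 - <<'E'
from fit import *
P=viewer.camera_params('wrist'); pose(np.array([[245,181],[402,181],[230,247],[414,246],[265,328],[381,327]]),P)
E
```

```text
[0.6215 0.1952 0.221 ] [ -0.4 -16.3  16.4] res [ 1.1  0.3 -2.5 -0.3  0.3 -0.7  1.5 -0.1 -0.5 -0.1  0.1  0.8] mid-tcp in tool [0.0132 0.0013 0.1821]
```

```bash
python3 -c "
import cv2
a=cv2.imread('pics/w4.png')[170:340,220:425];cv2.imwrite('pics/w4z.png',cv2.resize(a,None,fx=3.5,fy=3.5,interpolation=cv2.INTER_NEAREST))"
```

```text
(no output)
```

View pics/w4z.png

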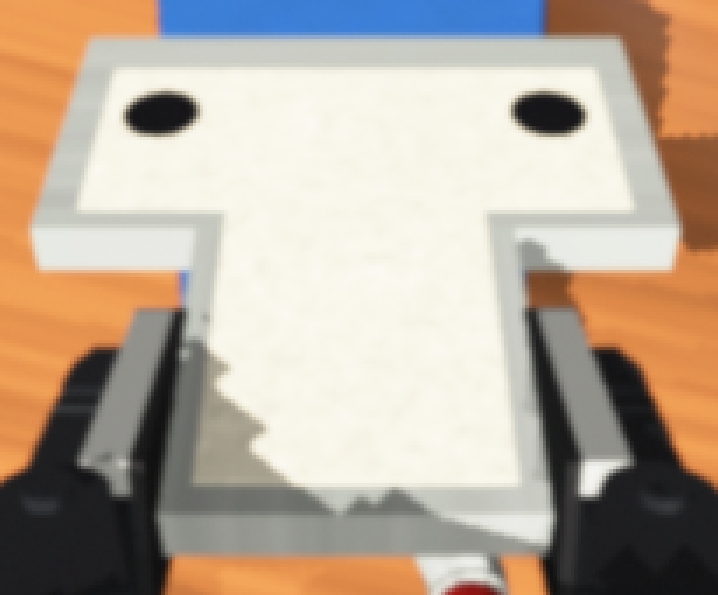

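Zoomed corners are clear: front-face bottom (90,38)/(622,38), shoulders (32,227)/(682,227), tab top (162,513)/(552,513), and back edges at v=270 and 554. Refit.

```bash
cat > fit2.py <<'E'
from h import *
from scipy.optimize import least_squares as ls
def pose(uv,P):
    f,b=.004,-.004
    M=np.array([[f,.045,0],[f,-.045,0],[f,.045,.048],[f,-.045,.048],[f,.022,.094],[f,-.022,.094],[b,.045,.048],[b,-.045,.048],[b,.022,.094],[b,-.022,.094]])-[0,0,.047]
    p,R=tool()
    g=lambda q:(proj('wrist',(Rn.from_euler('xyz',q[3:]).as_matrix()@M.T).T+q[:3],P)-uv).ravel()
    s=ls(g,[*(p+[0,0,-.18]),0,-.4,np.radians(manip.get_obs()['ee_rot'][2])])
    C=np.linalg.inv(s.jac.T@s.jac)*2*s.cost/14
    print(s.x[:3].round(4),np.degrees(s.x[3:]).round(1),'sd',np.degrees(np.sqrt(np.diag(C))[3:]).round(1),'res',s.fun.round(1),'mid-tcp in tool',(R.T@(s.x[:3]-p)).round(4))
    return s.x
E
python3 - <<'E'
from fit2 import *
P=viewer.camera_params('wrist'); z=np.array([[90,38],[622,38],[32,227],[682,227],[162,513],[552,513],[34,270],[677,270],[162,555],[552,551]])
pose(z/3.5-.36+[220,170],P)
vp=np.array([.6255,-.1835,.24])
E
```

```text
[0.6192 0.1952 0.2169] [  0.  -18.6  16. ] sd [0.4 0.5 0.5] res [ 0.5 -0.1 -0.6 -0.2 -0.   0.1 -0.4 -0.  -2.2 -0.   2.3 -0.1  2.  -0.3
 -1.6 -0.4 -0.  -0.1  0.1  1. ] mid-tcp in tool [0.011  0.0007 0.1862]
```

```bash
python3 -m handwheel '[[0.035,[0.0015,0,0.025],0],[0.035,[0.0015,0,0.05],0],[0.035,[0.0015,0,0.075],0],[0.035,[0.0015,0,0.09],0],[0.035,[0.0015,0,0.1],0],[0.035,[0.0015,0,0.106],0],[0.035,[0.0015,0,0.107],0],[0.035,[0.0015,0,0.107],0],[0.035,[0.0015,0,0.107],0],[0.035,[0.0015,0,0.107],0]]' 45
```

```text
t: 13.72
tool_pos: [0.6091, 0.1933, 0.3024]
ee_rot: [180.0, 0.1, 16.0]
wrist_force: [-10.2, -2.1, 22.1]
gripper_width: 0.0429
finger_force: 66.6
```

```bash
python3 -m handwheel '[[0.035,[0,0,-0.02],0],[0.035,[0,0,-0.04],0],[0.035,[0,0,-0.07],0],[0.035,[0,0,-0.1],0],[0.035,[0,0,-0.107],0],[0.035,[0,0,-0.107],0],[0.035,[0,0,-0.107],0],[0.035,[0,0,-0.107],0],[0.035,[0,0,-0.107],0],[0.035,[0,0,-0.107],0]]' 60
python3 - <<'E'
from h import *
cv2.imwrite('pics/w5.png',viewer.read_camera('wrist'))
a=cv2.imread('pics/w5.png')[170:340,220:425];cv2.imwrite('pics/w5z.png',cv2.resize(a,None,fx=3.5,fy=3.5,interpolation=cv2.INTER_CUBIC))
P=viewer.camera_params('wrist');p,R=tool();print(p,P['fx'],np.round(R.T@(np.array(P['cam_to_world'])[:3,3]-p),4),(R.T@np.array(P['cam_to_world'])[:3,:3]).round(3))
f,b=.004,-.004
M=np.array([[f,.045,0],[f,-.045,0],[f,.045,.048],[f,-.045,.048],[f,.022,.094],[f,-.022,.094],[b,.045,.048],[b,-.045,.048],[b,.022,.094],[b,-.022,.094]])-[0,0,.0815]
for th in(-18,-22,-25,-28):
  for g in(.148,.1535):
    S=Rn.from_euler('zy',[16,th],degrees=True)
    S=(Rn.from_euler('z',16,degrees=True)*Rn.from_euler('y',th,degrees=True)).as_matrix()
    X=(S@M.T).T+p+R@[0,0,g]
    print(th,g,((proj('wrist',X,P)-[220,170]+.36)*3.5).round().astype(int)[[0,1,2,4,5,6,8,9]].tolist())
E
```

```text
t: 14.55
tool_pos: [0.6096, 0.1932, 0.4014]
ee_rot: [-180.0, 0.2, 16.0]
wrist_force: [1.0, 0.4, -5.1]
gripper_width: 0.043
finger_force: 63.5
[0.60977816 0.19321548 0.40175398] 343.0923578820754 [0.081  0.0004 0.0317] [[ 0.    -0.948 -0.318]
 [ 1.     0.     0.   ]
 [-0.    -0.318  0.948]]
-18 0.148 [[81, 49], [622, 49], [17, 245], [139, 545], [561, 545], [26, 287], [147, 587], [553, 587]]
-18 0.1535 [[88, 40], [615, 40], [27, 228], [147, 512], [553, 512], [36, 270], [155, 554], [546, 555]]
-22 0.148 [[76, 21], [627, 21], [13, 234], [139, 552], [560, 552], [24, 274], [148, 589], [552, 589]]
-22 0.1535 [[83, 13], [620, 13], [24, 217], [148, 519], [552, 519], [34, 257], [156, 556], [544, 556]]
-25 0.148 [[72, 1], [632, 1], [10, 226], [140, 556], [560, 557], [22, 265], [149, 590], [551, 590]]
-25 0.1535 [[79, -6], [624, -6], [21, 210], [148, 524], [552, 524], [32, 248], [157, 557], [544, 558]]
-28 0.148 [[67, -19], [636, -19], [7, 218], [140, 561], [559, 561], [20, 255], [150, 591], [550, 591]]
-28 0.1535 [[75, -26], [629, -26], [18, 202], [149, 528], [551, 528], [30, 239], [158, 558], [543, 558]]
```

View pics/w5z.png

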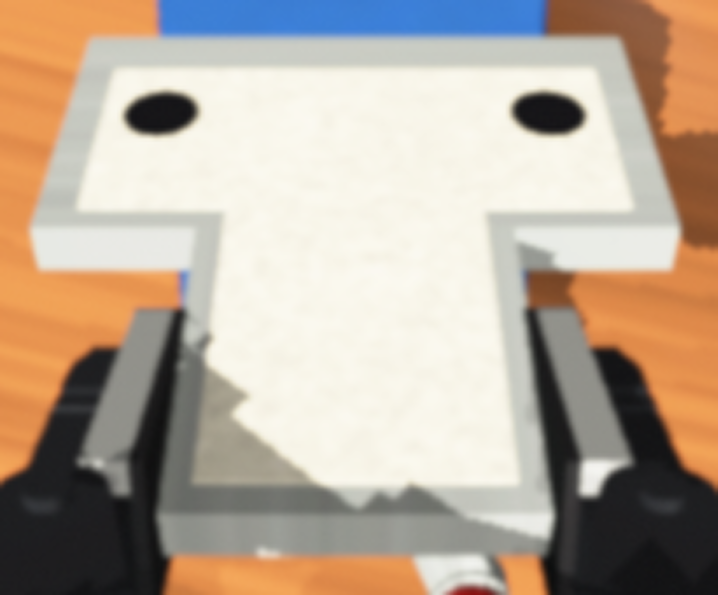

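Tilt is unchanged at about 18.5°. The plate's bottom probably landed on the moving jaw's top. I'll go in again centred on the gap (+5 mm), then push a little further.

```bash
python3 -m handwheel '[[0.035,[0.0053,0,0.025],0],[0.035,[0.0053,0,0.05],0],[0.035,[0.0053,0,0.075],0],[0.035,[0.0053,0,0.09],0],[0.035,[0.0053,0,0.098],0],[0.035,[0.0053,0,0.103],0],[0.035,[0.0053,0,0.107],0],[0.035,[0.0053,0,0.108],0],[0.035,[0.0053,0,0.108],0],[0.035,[0.0053,0,0.108],0]]' 45
```

```text
t: 15.43
tool_pos: [0.6154, 0.1948, 0.2967]
ee_rot: [180.0, -0.1, 16.0]
wrist_force: [-0.8, 0.0, -3.9]
gripper_width: 0.0431
finger_force: 63.5
```

```bash
python3 -m handwheel '[[0.035,[-0.002,0,0.001],0],[0.035,[-0.004,0,0.002],0],[0.035,[-0.006,0,0.003],0],[0.035,[-0.008,0,0.003],0],[0.035,[-0.010,0,0.003],0],[0.035,[-0.012,0,0.003],0],[0.035,[-0.012,0,0.003],0],[0.035,[-0.012,0,0.003],0],[0.035,[-0.012,0,0.003],0],[0.035,[-0.012,0,0.003],0]]' 40
python3 - <<'E'
from h import *
cv2.imwrite('pics/w6.png',viewer.read_camera('wrist'))
# detect horizontal edges along columns (zoom coords) for comparison
g=cv2.cvtColor(cv2.imread('pics/w6.png'),6).astype(float)
for c in(300,340): 
    d=np.abs(np.diff(g[:,c-4:c+5].mean(1)));print(c,[(i,int(d[i])) for i in range(120,360) if d[i]>12])
g=cv2.cvtColor(cv2.imread('pics/w5.png'),6).astype(float)
for c in(300,340): 
    d=np.abs(np.diff(g[:,c-4:c+5].mean(1)));print(c,[(i,int(d[i])) for i in range(120,360) if d[i]>12])
E
```

```text
t: 16.27
tool_pos: [0.6073, 0.1923, 0.2946]
ee_rot: [180.0, -0.9, 15.9]
wrist_force: [8.6, 4.0, -4.7]
gripper_width: 0.0429
finger_force: 63.3
300 [(171, 17), (172, 18), (176, 17), (177, 50), (178, 51), (179, 20), (187, 18), (304, 14), (305, 13), (306, 14), (307, 21), (308, 27), (309, 19), (316, 12), (317, 12), (330, 16), (331, 17), (332, 14)]
340 [(171, 18), (172, 17), (176, 18), (177, 50), (178, 51), (179, 20), (186, 19), (187, 18), (308, 15), (309, 13), (313, 13), (314, 13), (328, 15), (329, 19), (330, 15)]
300 [(140, 15), (141, 21), (142, 12), (150, 23), (151, 27), (152, 15), (157, 26), (158, 15), (178, 14), (179, 29), (180, 25), (188, 18), (189, 13), (300, 12), (307, 17), (308, 21), (316, 17), (326, 12)]
340 [(140, 15), (141, 22), (142, 12), (150, 22), (151, 26), (152, 14), (157, 26), (158, 15), (178, 14), (179, 30), (180, 25), (188, 18), (189, 13), (307, 24), (308, 41), (309, 30), (310, 15), (316, 16), (327, 18), (328, 24)]
```

```bash
python3 -m handwheel '[[0.035,[-0.002,0,0.001],0],[0.035,[-0.004,0,0.002],0],[0.035,[-0.006,0,0.002],0],[0.035,[-0.008,0,0.002],0],[0.035,[-0.009,0,0.002],0],[0.035,[-0.009,0,0.002],0],[0.035,[-0.009,0,0.002],0],[0.035,[-0.009,0,0.002],0],[0.035,[-0.009,0,0.002],0],[0.035,[-0.009,0,0.002],0]]' 40
cat > span.py <<'E'
from h import *
im=viewer.read_camera('wrist');cv2.imwrite('pics/w7.png',im)
g=cv2.cvtColor(im,6).astype(float)
for c in(300,340): 
    d=np.abs(np.diff(g[:,c-4:c+5].mean(1)));print(c,[(i,int(d[i])) for i in range(120,360) if d[i]>12])
E
python3 span.py
```

```text
t: 17.15
tool_pos: [0.5994, 0.1898, 0.2931]
ee_rot: [179.9, -1.1, 15.9]
wrist_force: [10.2, 3.9, -3.5]
gripper_width: 0.0428
finger_force: 63.1
300 [(158, 16), (159, 17), (165, 38), (166, 55), (167, 34), (176, 22), (177, 15), (299, 12), (300, 13), (308, 29), (309, 37), (310, 23), (327, 22), (328, 33), (329, 17)]
340 [(158, 16), (159, 17), (165, 40), (166, 55), (167, 32), (176, 22), (177, 15), (308, 15), (309, 13), (315, 13), (316, 12), (326, 14), (327, 31), (328, 33), (329, 18)]
```

```bash
python3 -m handwheel '[[0.035,[-0.002,0,0],0],[0.035,[-0.003,0,0],0],[0.035,[-0.003,0,0],0],[0.035,[0.0,0,0],0],[0.035,[0.003,0,0],0],[0.035,[0.005,0,-0.003],0],[0.035,[0.005,0,-0.02],0],[0.035,[0.005,0,-0.05],0],[0.035,[0.005,0,-0.08],0],[0.035,[0.005,0,-0.11],0]]' 60
python3 -m handwheel '[[0.035,[0,0,-0.02],0],[0.035,[0,0,-0.02],0],[0.035,[0,0,-0.02],0],[0.035,[0,0,-0.02],0],[0.035,[0,0,-0.02],0],[0.035,[0,0,-0.02],0],[0.035,[0,0,-0.02],0],[0.035,[0,0,-0.02],0],[0.035,[0,0,-0.02],0],[0.035,[0,0,-0.02],0]]' 60
python3 span.py
```

```text
t: 18.03
tool_pos: [0.5978, 0.19, 0.3997]
ee_rot: [-179.9, 0.5, 16.0]
wrist_force: [1.8, -0.2, -3.5]
gripper_width: 0.0426
finger_force: 63.0
t: 18.87
tool_pos: [0.5998, 0.1903, 0.4203]
ee_rot: [-180.0, 0.0, 16.0]
wrist_force: [0.5, -0.1, -3.1]
gripper_width: 0.0428
finger_force: 63.2
300 [(127, 14), (128, 19), (138, 21), (139, 23), (140, 15), (143, 18), (164, 28), (165, 37), (166, 17), (175, 17), (176, 12), (300, 13), (301, 14), (302, 15), (303, 14), (307, 12), (308, 17)]
340 [(127, 15), (128, 18), (129, 12), (138, 19), (139, 25), (140, 17), (143, 18), (164, 29), (165, 35), (166, 15), (175, 17), (307, 12), (308, 22), (309, 21), (310, 22), (311, 22), (312, 16)]
```

```bash
python3 - <<'E'
from h import *
def show(n,m,A):
    k,l,s,c=cv2.connectedComponentsWithStats(m.astype(np.uint8))
    i=1+np.argmax(s[1:,4]); cs,_=cv2.findContours((l==i).astype(np.uint8),0,2); h=cv2.convexHull(cs[0])
    h=cv2.approxPolyDP(h,A,True).reshape(-1,2); print(n,s[i].tolist(),h.tolist(),cv2.minAreaRect(cs[0])); return l==i
for n,(x0,x1,y0,y1) in dict(top0=(345,440,120,185),scene0=(205,275,130,245)).items():
    a=cv2.imread(f'pics/{n}.png')[y0:y1,x0:x1].astype(int); v=a.max(2); s=v-a.min(2)
    print(n,'offset',x0,y0)
    show('white',(v>150)&(s<60),2); show('foot',(v<105)&(v>45)&(s<25),2); show('black',(v<40),1.5)
for c in('top','scene'):
    viewer.read_camera(c)
    for q in('camera','view_point','stand'): print(c,q,[(np.round(d['centre'],1),round(d['confidence'],2)) for d in spot_point(c,q)])
E
python3 -c "
import cv2,numpy as np
a=cv2.imread('pics/top0.png')[130:185,350:410];b=cv2.imread('pics/scene0.png')[130:240,205:275]
cv2.imwrite('pics/st.png',np.hstack([cv2.resize(a,(420,385),interpolation=2),cv2.resize(b,(350,550),interpolation=2)[:385]]))"
```

```text
top0 offset 345 120
white [36, 9, 20, 30, 432] [[54, 13], [51, 38], [36, 36], [38, 9]] ((45.19512939453125, 23.74390411376953), (17.558616638183594, 27.71831703186035), 6.34019136428833)
foot [12, 22, 40, 33, 708] [[15, 22], [35, 25], [51, 43], [50, 54], [12, 49]] ((32.5447998046875, 38.005428314208984), (39.76951599121094, 27.79654312133789), 6.911227226257324)
black [37, 38, 18, 5, 26] [[54, 39], [51, 42], [37, 38]] ((45.5, 40.0), (17.0, 4.0), -0.0)
scene0 offset 205 130
white [9, 10, 34, 69, 863] [[14, 12], [35, 10], [42, 20], [34, 78], [31, 77], [9, 25]] ((22.649999618530273, 42.45000076293945), (32.526912689208984, 67.74083709716797), 8.13010311126709)
foot [14, 63, 44, 44, 947] [[38, 63], [57, 93], [31, 106], [14, 75]] ((35.22797775268555, 84.03367614746094), (38.15022659301758, 29.87234878540039), 59.74356460571289)
black [37, 10, 12, 23, 106] [[37, 10], [40, 10], [48, 19], [44, 30], [40, 32]] ((43.29716110229492, 20.345844268798828), (22.203603744506836, 9.683113098144531), 82.23483276367188)
top camera [(array([168.7, 386.8]), 0.78), (array([243.5, 265.2]), 0.72)]
top view_point []
top stand []
scene camera [(array([154.1, 248.5]), 0.81)]
scene view_point []
scene stand []
```

View pics/st.png

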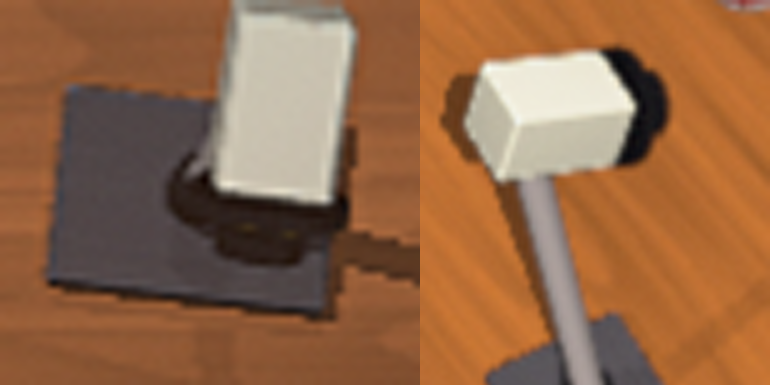

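The pictures show the foot's edge turned about −6.5° and the lens at top (387,167). Both agree with my fit to within a few mm. Now I'll carry the plate over.

```bash
python3 -m handwheel '[[0.035,[-0.003,0.012,-0.001],1],[0.035,[-0.010,0.040,-0.002],3],[0.035,[-0.019,0.073,-0.003],5],[0.035,[-0.028,0.108,-0.004],7],[0.035,[-0.037,0.145,-0.005],9],[0.035,[-0.046,0.182,-0.005],11.4],[0.035,[-0.055,0.218,-0.005],14],[0.035,[-0.064,0.254,-0.005],16],[0.035,[-0.072,0.284,-0.005],18],[0.035,[-0.078,0.308,-0.005],20]]' 60
python3 -c "
from h import *
rel([[.611,-.184,.425]])"
```

```text
t: 20.15
tool_pos: [0.609, -0.131, 0.4258]
ee_rot: [179.9, -0.0, -4.3]
wrist_force: [-0.1, 0.0, -3.7]
gripper_width: 0.0426
finger_force: 63.1
at [ 0.609  -0.131   0.4258] [ 1.799e+02 -2.000e-02 -4.290e+00]
[0.006  0.0527 0.0009]
```

```bash
python3 -m handwheel '[[0.035,[0.002,0.018,0],1],[0.035,[0.004,0.034,0.001],2],[0.035,[0.005,0.046,0.001],2.2],[0.035,[0.006,0.053,0.001],2.2],[0.035,[0.006,0.053,0.001],2.2],[0.035,[0.006,0.053,0.001],2.2],[0.035,[0.006,0.053,0.001],2.2],[0.035,[0.006,0.053,0.001],2.2],[0.035,[0.006,0.053,0.001],2.2],[0.035,[0.006,0.053,0.001],2.2]]' 60
python3 span.py; python3 - <<'E'
from h import *
from scipy.optimize import least_squares as ls
rel([[.611,-.184,.425]])
im=cv2.imread('pics/w7.png').astype(int); v=im.max(2); s=v-im.min(2)
P=viewer.camera_params('wrist'); p,R=tool()
# front-face rows: measured at columns 300/340 -> bottom edge & paper edge; corners of the paper/plate by mask
for c,q in(('wrist','plate'),('scene','plate'),('top','plate')):
    if c!='wrist': viewer.read_camera(c)
    for d in cut_out(c,q): 
        cs,_=cv2.findContours(d['mask'].astype(np.uint8),0,2); h=cv2.approxPolyDP(cv2.convexHull(max(cs,key=len)),2,True).reshape(-1,2).tolist()
        print(c,round(d['confidence'],2),np.round(d['rect']).tolist(),h)
vp=np.array([.6256,-.1855,.24]);print('vp proj wrist',proj('wrist',vp,P),'top',proj('top',vp),'scene',proj('scene',vp))
for c in('wrist','top','scene'):
    viewer.read_camera(c); print(c,[(np.round(d['centre'],1),round(d['confidence'],2)) for d in spot_point(c,'plate_mid')])
for th in(-22,-25,-28):
    S=(Rn.from_euler('z',-6.4,degrees=True)*Rn.from_euler('y',th,degrees=True)).as_matrix()
    M=np.array([[.004,0,0],[.004,.045,0],[.004,-.045,0],[-.004,.045,.048],[-.004,-.045,.048],[.004,0,.094],[-.004,0,.094]])-[0,0,.0815]
    X=(S@M.T).T+p+R@[0,0,.1535]; print(th,proj('wrist',X,P).round().tolist())
E
```

```text
t: 20.98
tool_pos: [0.6118, -0.1797, 0.4247]
ee_rot: [-180.0, 0.0, -6.2]
wrist_force: [1.1, -0.3, -4.3]
gripper_width: 0.0431
finger_force: 63.1
300 [(175, 26), (176, 18), (273, 13), (274, 31), (275, 19), (307, 13), (308, 17)]
340 [(175, 24), (176, 16), (281, 16), (282, 24), (283, 13), (307, 16), (308, 15)]
at [ 0.6118 -0.1799  0.4246] [-180.     -0.     -6.17]
[-0.0003  0.0042 -0.0004]
scene 0.81 [379.0, 328.0, 25.0, 46.0] [[373, 304], [382, 307], [388, 324], [390, 347], [386, 352], [382, 350], [369, 312]]
scene 0.71 [375.0, 246.0, 74.0, 97.0] [[394, 196], [408, 238], [370, 295], [363, 299], [339, 283], [336, 277], [389, 198]]
scene 0.69 [324.0, 313.0, 27.0, 26.0] [[333, 300], [334, 307], [313, 327], [317, 310], [326, 300]]
scene 0.58 [287.0, 148.0, 20.0, 32.0] [[288, 133], [292, 136], [295, 154], [291, 166], [276, 148], [279, 139]]
top 0.68 [212.0, 185.0, 30.0, 16.0] [[194, 178], [204, 179], [226, 193], [204, 185]]
top 0.61 [248.0, 156.0, 7.0, 26.0] [[248, 144], [252, 169], [246, 151]]
vp proj wrist [[327.92026884 234.88446005]] top [[380.81092609 209.20542502]] scene [[287.6325916  144.62914964]]
wrist [(array([233.2, 323.2]), 0.81), (array([280.5,  20.1]), 0.42)]
top [(array([185.3, 205.8]), 0.72), (array([154.5, 250. ]), 0.54)]
scene [(array([321.5, 377.7]), 0.73), (array([147.3, 289.8]), 0.63)]
-22 [[320.0, 174.0], [243.0, 174.0], [396.0, 175.0], [229.0, 243.0], [410.0, 244.0], [319.0, 319.0], [319.0, 329.0]]
-25 [[320.0, 168.0], [242.0, 168.0], [398.0, 169.0], [228.0, 241.0], [411.0, 241.0], [319.0, 320.0], [319.0, 330.0]]
-28 [[320.0, 163.0], [241.0, 163.0], [399.0, 163.0], [228.0, 238.0], [411.0, 239.0], [319.0, 321.0], [319.0, 330.0]]
```

```bash
python3 -m handwheel '[[0.035,[0,0.003,0],0],[0.035,[0,0.003,0],0],[0.035,[0,0.003,0],0],[0.035,[0,0.003,0],0],[0.035,[0,0.003,0],0],[0.035,[0,0.003,0],0],[0.035,[0,0.003,0],0],[0.035,[0,0.003,0],0],[0.035,[0,0.003,0],0],[0.035,[0,0.003,0],0]]' 60
python3 -c "
from h import *
rel([[.611,-.184,.425]]);print(manip.get_obs()['qd']);print(manip.hand_in())"
```

```text
t: 22.42
tool_pos: [0.6114, -0.1835, 0.4246]
ee_rot: [-180.0, -0.0, -6.2]
wrist_force: [-0.3, 0.8, -4.0]
gripper_width: 0.0428
finger_force: 63.1
at [ 0.6114 -0.1835  0.4246] [-180.     -0.     -6.23]
[-0.0004  0.0005 -0.0004]
[ 0.06141203  0.02061641 -0.03095262  0.12590326 -0.10068599 -0.06211681]
the job is handed in; nothing more can be done
None
```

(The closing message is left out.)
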